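# Dock two instrument handles on the charging turntable

## Task

Turn the charging turntable by its blue post until the yellow line on the disc meets the yellow arrow on the base, and lay both instrument handles from the slanted stand flat in its two berths, the same way round: brass foot towards the black contact shoe. Slide each handle gently along its berth until it holds the sprung shoe fully home against its stop, leave the yellow marks in line, and leave the other things on the desk alone.

Things in the scene. Friction and masses are not known exactly. Their poses are not given: they have to be found in the camera images.
- handle_green: round handle 150 mm long, 26 mm in diameter, 180 g, dark ribbed grip, green band nearer its head. Origin at the middle of its axis; x runs from foot (brass disc, -75 mm) to head (bare steel neck, +75 mm). Full diameter from -69 to +61 mm, 20 mm at the tips. Starts in an open slanted saddle of the stand, 35 deg from level; one handle starts head up, the other head down (either may be which).
- handle_blue: round handle 150 mm long, 26 mm in diameter, 180 g, dark ribbed grip, blue band nearer its head. Origin at the middle of its axis; x runs from foot (brass disc, -75 mm) to head (bare steel neck, +75 mm). Full diameter from -69 to +61 mm, 20 mm at the tips. Starts in an open slanted saddle of the stand, 35 deg from level; one handle starts head up, the other head down (either may be which).
- handle_green_foot (a point): foot end of the green-banded handle, at x = -75 mm on its axis; it pushes the shoe in
- handle_blue_foot (a point): foot end of the blue-banded handle, at x = -75 mm on its axis; it pushes the shoe in
- berth_1 (a point): point on the axis of berth 1, 32 mm above the disc. x points from the shoe (foot) end to the open (head) end, z up. A handle fully home has its middle somewhere from x = -6 to +6 mm. Two open V saddles, 12 mm thick, centred at x = -42 and +42 mm, tops 4 mm below the axis; fingers fit between them down to the disc. Berths are 80 mm apart. A handle set down at x = +18 mm clears the shoe.
- berth_2 (a point): point on the axis of berth 2, 32 mm above the disc. x points from the shoe (foot) end to the open (head) end, z up. A handle fully home has its middle somewhere from x = -6 to +6 mm. Two open V saddles, 12 mm thick, centred at x = -42 and +42 mm, tops 4 mm below the axis; fingers fit between them down to the disc. Berths are 80 mm apart. A handle set down at x = +18 mm clears the shoe.
- shoe_1 (a joint): how far the black contact shoe of berth 1 is pushed in: 0 (out) to 0.008 m (fully home, hard stop, felt as a sudden rise of the push). A spring of 0.2 to 0.4 N returns it; the weight of a lying handle holds it in. Its grey housing (top 80 mm above the desk) is clamped anywhere: the home face lies at x = -81 to -69 mm of the berth, different each time and in each berth, not tracked.
- shoe_2 (a joint): how far the black contact shoe of berth 2 is pushed in: 0 (out) to 0.008 m (fully home, hard stop, felt as a sudden rise of the push). A spring of 0.2 to 0.4 N returns it; the weight of a lying handle holds it in. Its grey housing (top 80 mm above the desk) is clamped anywhere: the home face lies at x = -81 to -69 mm of the berth, different each time and in each berth, not tracked.
- carousel (a joint): turntable angle (rad), positive counter-clockwise from above; 0 = yellow line on the yellow arrow. Turning takes about 0.8 N m and it stays where it is left; it starts 0.6 to 1.4 counter-clockwise of the mark.
- post (a point): upright blue post on the rim of the turntable, 14 mm in diameter, standing 40 mm above the disc, 112 mm from the turntable's axis; this point is on its axis 10 mm below its top (z = 64 mm). At joint angle 0 it lies at y = +112 mm in the charger's frame.
- charger: fixed round grey charger base, radius 138 mm, carrying the white turntable disc (radius 131 mm, upper face 34 mm above the desk). Origin on the desk under the turntable's axis; its -x side carries the yellow arrow on a small tab.
- stand: fixed white stand, base 170 x 150 mm; two open slanted places at y = +40 and -40 mm, handle middles at x = 0, z = 85 mm. Origin on the desk under its middle; they rise 35 deg towards +x. V saddles 12 mm thick at 42 mm either side of the middle, a ledge under the lower tip; 24 mm free below a handle's axis between the saddles. A handle is lifted out square to its axis.
- marker: bystander: black and white marker pen, 131 mm long, lying on the desk; origin at its underside
- vial: bystander: small glass vial, 16 x 38 mm, upright; origin at its underside
- red_blue_box: bystander: small red and blue carton, 26 x 70 x 16 mm; origin at its underside
- spray: bystander: white spray bottle, 57 mm across, 187 mm tall; origin at its underside

How it is judged:
By the outcome, as a careful person would: the job done as asked, in the order asked, and still so for the second after the job is handed in, with the robot touching nothing.
It also fails if it takes over 59 s, if anything falls off the work surface, if the arm or the gripper's body presses on something with over 40 N, if the wrist force passes 120 N, or if a joint passes its speed limit or range.

## Robot

A 6-joint arm with a two-finger parallel gripper is mounted at the origin on a cart in front of the work surface, level with it; the furniture and walls round the work are solid. World frame = base frame: x ahead of the robot, y to its left, z up, the work surface at z = 0. Lengths are in m, angles in degrees, forces in N, time in s.
With the tool pointing down it reaches from about 0.25 to 0.725 m from the base axis. Payload 9.7 kg.
Tool frame: the origin (TCP) lies on the mounting face of the last link; the fingertips stand 173 mm ahead of it and the grasp point (between the pads) lies 155 mm ahead of it; z points along the fingers, y is the line along which they close (so a half turn about z gives the same grasp; the last joint's range is limited). The gripper opens to 85 mm and grips with 20 to 120 N. Pads are 22 mm wide; open, the fingers measure 114 mm over their backs; the gripper's body (76 mm by 85 mm) begins 54 mm behind the grasp point. The pads swing forward as they close: fully open they stand 13 mm farther back than shut.
Start: joints at [-66.119, 4.979, 10.078, 95.1, 0, 90], TCP at [0.223, -0.503, 0.405] pointing down, gripper open.
Joint ranges: [-179.16, 179.16], [-48.56, 103.87], [-65.8, 70.77], [-126.05, 130.52], [-82.76, 87.17], [-180, 180]. Speed limits (degrees/s): [127.2, 127.2, 147.25, 180, 180, 180].

## Interface

Orientations are given as [roll, pitch, yaw] about the fixed x, y, z axes, in that order (R = Rz(yaw) Ry(pitch) Rx(roll)).
In Python, from workcell import bot, camera, camera_model, outline_of, pinpoint gives the robot as it stands.
- The arm moves only by the tool move_arm, never from a script. Its arguments are lists of equal length, an entry for each row: "jaw": the closure, from 0 (fully open) to 1 (shut); "delta_pos": the shift along the world's x, y, z in m, a list of three; "yaw": the turn about the world's z in rad. In form: {"jaw": [jaw, ...], "delta_pos": [[dx, dy, dz], ...], "yaw": [yaw, ...]}. A call has 1 to 10 rows; each row shifts and turns the commanded pose from where the row before left it; what a row does not reach is not made up. A row lasts 1/12 s, in which the tool goes at most 41.7 mm and 7.16 degrees, less where a joint would pass 70% of its speed; a pose out of reach is approached as far as the arm can. A call with a gripper value outside its range is refused whole. The fingers move at their own pace and stop on an object; "force" is the grip in N (left out, the last holds). Time passes only in rows, so rows that do not move let the fingers close. It gives the time, the measured TCP pose, the force, the opening and the grip force at its end, in the units of the state.
- bot.get_obs(): the state, without advancing time (a new reading comes with each control period).
- camera(name): name is "scene" or "top"; returns the picture (480x640x3 uint8, red, green, blue); there is no depth.
- camera_model(name): a dict with "fx", "fy", "cx", "cy" (pixels), "R" (3x3) and "t" (3): a world point X has camera coordinates R X + t. Camera axes: x right, y down, z forward; pixel columns grow to the right and rows downward; lengths in m; the calibration is good to about 2 mm. A picture is of the moment at which its call begins. camera_model takes no time and is no camera call.
- bot.job_done(): hands the job in; it is judged then, once.
Trained networks look in the newest picture that a camera, given by its name, has taken for a name from the list of things; names that differ only in an ending like _2 or _b are one class to them, and where a whole thing is asked for, a point or a joint stands for the part that bears it (a point fixed in the world has none). Each returns a list of dicts, best first, with "confidence" (0 to 1); they miss things now and then, are a little off and sometimes report something else, mostly with a low value. They report only what shows in the picture. A call takes as long as a camera call.
- outline_of(camera, thing): "mask" (480x640 bool, what is visible of it) and "xy" ([column, row] in pixels, amid what is visible of it).
- pinpoint(camera, thing): "xy" ([column, row] in pixels: a listed point, or the origin of a listed thing).
The state is a dict: "time": time; "q": joint angles; "qd": joint speeds; "joint_efforts": joint torques, N m; "ee_pos": TCP position; "tcp_rot": TCP orientation; "wrist_force": force on the tool from outside, world axes, zero at the start; "torque": the same for the moment, N m; "opening": finger opening in m; "grasp_force": force on a finger pad.
Only numpy, scipy, OpenCV 4.12 (cv2) and the standard library are available. Lean on these libraries where they do the work, as an engineer would, in place of code of your own. Each camera call takes 0.05 s, during which the arm holds its last target. There are 200 camera calls.

## Working session

There is one attempt and no reset: what is moved stays moved. The work goes in short steps, Python scripts to look and compute and a tool call to move; the robot and the scene stay as the last step left them, time stands still between calls to the robot, and variables do not carry over. Pictures are saved under pics/ and viewed, at most 10 in all, crops included, and the job is handed in when it is done.

Besides the shell and the picture viewer there is one more tool, called as name(argument=value, ...) on one line, values as JSON. move_arm: Moves the arm, as the interface text tells. Its arguments: {"type":"object","properties":{"jaw":{"type":"array"},"delta_pos":{"type":"array"},"yaw":{"type":"array"},"force":{"type":"number"}},"required":["jaw","delta_pos","yaw"]}

```bash
mkdir -p pics; ls
cat > h.py <<'E'
import numpy as np, cv2
from workcell import bot, camera, camera_model, outline_of, pinpoint
def proj(c,X):
    m=camera_model(c); p=np.array(m["R"])@np.array(X,float)+np.array(m["t"])
    return np.array([m["fx"]*p[0]/p[2]+m["cx"], m["fy"]*p[1]/p[2]+m["cy"]])
def ray(c,uv):
    m=camera_model(c); R=np.array(m["R"]); t=np.array(m["t"])
    d=R.T@np.array([(uv[0]-m["cx"])/m["fx"],(uv[1]-m["cy"])/m["fy"],1.0]); return -R.T@t, d/np.linalg.norm(d)
def atz(c,uv,z):
    o,d=ray(c,uv); return o+d*(z-o[2])/d[2]
def tri(a,b):
    (o1,d1),(o2,d2)=ray("scene",a),ray("top",b)
    s=np.linalg.lstsq(np.c_[d1,-d2],o2-o1,rcond=None)[0]
    p,q=o1+s[0]*d1,o2+s[1]*d2
    return (p+q)/2,np.linalg.norm(p-q)
E
python3 - <<'E'
from h import *
for c in("scene","top"):
    im=camera(c); cv2.imwrite(f"pics/{c}0.png",im[:,:,::-1])
    print(c,"cam at",ray(c,(320,240)))
    for n in ["handle_green","handle_blue","handle_green_foot","handle_blue_foot","berth_1","post","charger","stand","marker","vial","red_blue_box","spray"]:
        print(n,[(np.round(r["xy"],1).tolist(),round(r["confidence"],2)) for r in pinpoint(c,n)[:3]])
print(bot.get_obs())
E
```

```text
pics
scene cam at (array([-0.32865246,  0.68073346,  1.06525567]), array([ 0.60031925, -0.48453586, -0.63627179]))
handle_green [([229.2, 286.1], 0.78)]
handle_blue [([239.3, 307.9], 0.79)]
handle_green_foot [([251.7, 289.6], 0.68), ([353.8, 263.8], 0.24)]
handle_blue_foot [([212.4, 301.3], 0.8), ([349.6, 229.2], 0.33)]
berth_1 [([355.5, 248.2], 0.89), ([348.9, 227.0], 0.82), ([251.0, 292.4], 0.74)]
post [([359.6, 262.4], 0.87)]
charger [([352.7, 257.8], 0.69), ([259.0, 270.7], 0.64)]
stand [([352.1, 259.7], 0.63), ([235.3, 319.4], 0.59)]
marker []
vial [([261.2, 268.2], 0.48)]
red_blue_box []
spray [([173.5, 358.2], 0.66)]
top cam at (array([ 0.41642573, -0.0343022 ,  1.3300972 ]), array([ 0.08259096, -0.02132711, -0.9963553 ]))
handle_green []
handle_blue [([206.3, 240.4], 0.85)]
handle_green_foot [([240.7, 220.5], 0.77), ([211.1, 212.2], 0.52)]
handle_blue_foot [([177.9, 233.3], 0.63), ([152.2, 234.5], 0.27)]
berth_1 [([345.1, 243.6], 0.89), ([360.1, 216.5], 0.78), ([351.0, 230.3], 0.66)]
post [([331.2, 261.5], 0.67)]
charger [([356.2, 231.8], 0.76), ([475.0, 263.0], 0.5)]
stand [
[... 152 characters left out ...]
), ([475.4, 265.5], 0.24)]
{'time': 1.3, 'q': array([-6.61180490e+01,  4.98133151e+00,  1.00798015e+01,  9.51006023e+01,
       -1.58555606e-04,  9.00007977e+01]), 'qd': array([ 0.03413964, -0.10414413,  0.06081154, -0.02405291, -0.00632606,
       -0.01965365]), 'joint_efforts': array([-2.08736106e-03, -5.20092201e+01,  4.64863551e+01,  1.53363879e-03,
       -1.59028400e-05,  2.45458438e-06]), 'ee_pos': array([ 0.2226722 , -0.50291679,  0.40467503]), 'tcp_rot': array([-1.79997868e+02,  1.58585293e-04,  2.38811533e+01]), 'wrist_force': array([-0.12669493,  0.30857836,  0.90496997]), 'torque': array([-0.00771787, -0.01345575, -0.01573419]), 'grasp_force': 0.0, 'opening': 0.08541599967082802}
```

Run:
```python
import cv2
a=cv2.imread("pics/scene0.png"); b=cv2.imread("pics/top0.png")
cv2.imwrite("pics/s1.png",cv2.resize(a[200:390,140:420],(800,543),interpolation=cv2.INTER_CUBIC))
cv2.imwrite("pics/t1.png",cv2.resize(b[150:330,130:400],(800,533),interpolation=cv2.INTER_CUBIC))
```

```text
(no output)
```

View pics/s1.png

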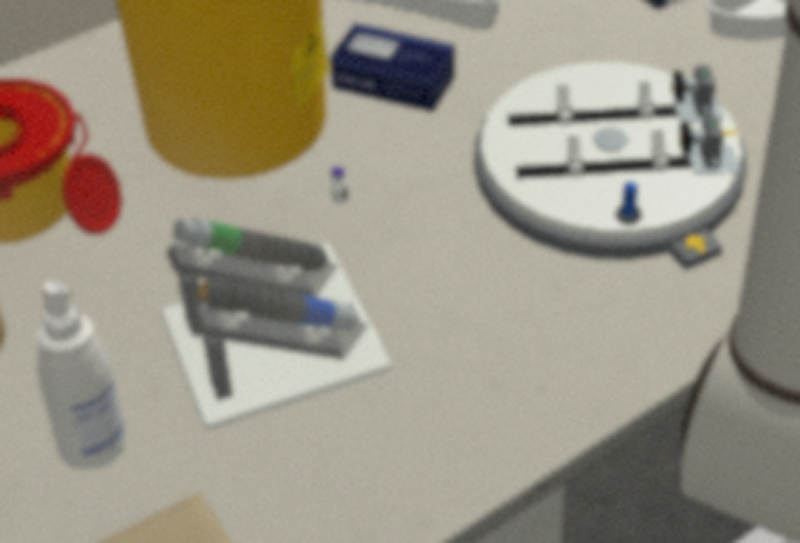

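View pics/t1.png

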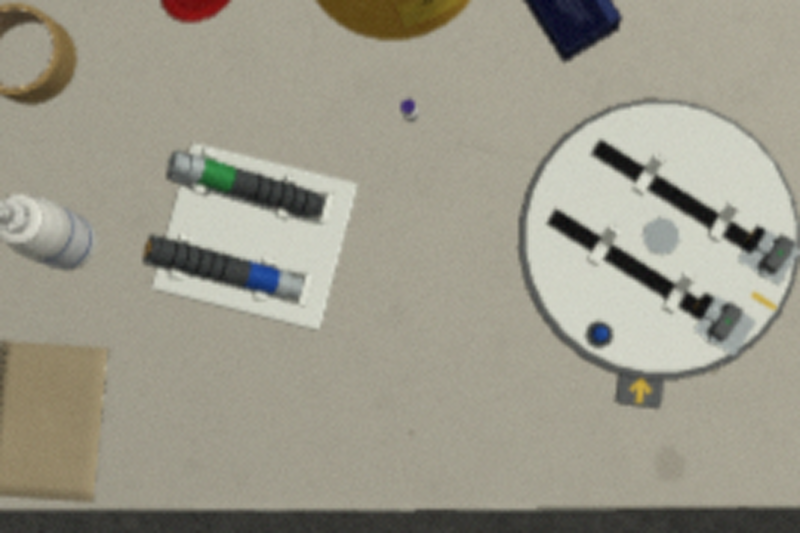

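The scene view shows the green handle head-up and the blue handle foot-up, with the upper ends on the image left. The top view has the disc centre at crop (660,236), post (599,333), yellow line (763,300) and arrow (640,390). Next I measure these precisely.

Run:
```python
from h import *
im={c:camera(c) for c in("scene","top")}
def cen(c,m):
    n,l,s,ct=cv2.connectedComponentsWithStats(m.astype(np.uint8))
    return [(s[i,4],ct[i].round(1)) for i in range(1,n) if s[i,4]>2]
for c in im:
    hsv=cv2.cvtColor(im[c],cv2.COLOR_RGB2HSV); H,S,V=[hsv[...,i].astype(int) for i in range(3)]
    box=np.zeros(H.shape,bool)
    if c=="top": box[180:310,300:405]=1
    else: box[215:300,300:402]=1
    print(c,"yellow",cen(c,box&(H>12)&(H<35)&(S>85)),"blue",cen(c,box&(H>100)&(H<130)&(S>120)))
    if c=="top":
        disc=box&(S<40)&(V>185)
        cs=max(cv2.findContours(disc.astype(np.uint8),0,2)[0],key=cv2.contourArea)
        e=cv2.fitEllipse(cv2.convexHull(cs)); print("disc",e, atz(c,e[0],.034))
    for n in("handle_green","handle_blue","stand","charger"):
        for r in outline_of(c,n)[:2]:
            m=r["mask"]; ys,xs=np.nonzero(m)
            if len(xs)<20: continue
            P=np.c_[xs,ys]; rc=cv2.minAreaRect(P.astype(np.float32))
            print(c,n,round(r["confidence"],2),len(xs),"cent",P.mean(0).round(2),"rect",np.round(rc[0],1),np.round(rc[1],1),round(rc[2],1),
              "at85",atz(c,P.mean(0),.085).round(4) if "handle" in n else "", "corners0" if n=="stand" else "",[atz(c,q,.006)[:2].round(3).tolist() for q in cv2.boxPoints(rc)] if n in("stand",) else "")
            if "handle" in n:
                d=P-P.mean(0); w,v=np.linalg.eigh(d.T@d); a=v[:,1]*np.sqrt(12*w[1]/len(P))/2
                print("   axis ends px",(P.mean(0)-a).round(1),(P.mean(0)+a).round(1))
```

```text
scene yellow [(np.int32(39), array([383.2, 284.5]))] blue [(np.int32(24), array([359.8, 270.3]))]
scene handle_green 0.72 528 cent [226.72 284.45] rect [227.4 284.9] [54.1 11.2] 13.0 at85 [0.6027 0.2304 0.085 ]  
   axis ends px [251.9 289.6] [201.6 279.3]
scene stand 0.62 2790 cent [232.08 317.9 ] rect [233.6 309.1] [64.7 71. ] 72.8 at85  corners0 [[0.724, 0.281], [0.682, 0.089], [0.461, 0.179], [0.507, 0.346]]
scene charger 0.83 5374 cent [354.66 255.84] rect [353.6 255.1] [95.4 70. ] 5.2 at85   
top yellow [(np.int32(3), array([382.3, 230. ])), (np.int32(16), array([387.2, 251.1])), (np.int32(4), array([364.5, 253. ])), (np.int32(38), array([345.6, 281.2]))] blue [(np.int32(21), array([332.2, 262.1]))]
disc ((352.6162414550781, 229.75914001464844), (89.57061767578125, 90.44072723388672), 113.41383361816406) [ 0.55294484 -0.1550612   0.034     ]
top handle_green 0.81 487 cent [212.22 211.98] rect [212.4 212.2] [54.1  9.8] 17.2 at85 [0.5973 0.2343 0.085 ]  
   axis ends px [237.3 219.5] [187.1 204.4]
top handle_blue 0.92 507 cent [204.28 240.15] rect [204.9 240. ] [54.6 10.2] 14.0 at85 [0.5198 0.2545 0.085 ]  
   axis ends px [229.8 247.1] [178.7 233.2]
top stand 0.57 2207 cent [217.46 230.67] rect [213.6 229. ] [63.3 53.1] 14.0 at85  corners0 [[0.506, 0.353], [0.657, 0.319], [0.612, 0.139], [0.462, 0.175]]
top charger 0.63 7190 cent [351.79 231.65] rect [352.  230.6] [94.6 94.3] 47.4 at85
```

Run:
```python
from h import *
from scipy.optimize import least_squares
c0=atz("top",(352.62,229.76),.034)
a,err=tri((383.2,284.5),(345.6,281.2)); print("arrow",a,err)
for z in(.01,.02,.03): print(atz("top",(345.6,281.2),z).round(4),atz("scene",(383.2,284.5),z).round(4))
ln=atz("top",(387.2,251.1),.034); p,e=tri((359.6,262.4),(331.2,261.5)); print("line",ln,"post",p,e,"post from blob top z70",atz("top",(332.2,262.1),.07))
ang=lambda q:np.degrees(np.arctan2(*(q-c0)[1::-1])); 
print("c",c0,"scale px",np.linalg.norm(atz("top",(353.62,229.76),.034)-c0))
for n,q in(("arrow",a),("line",ln),("post",p),("post2",atz("top",(332.2,262.1),.07))): print(n,ang(q),np.linalg.norm((q-c0)[:2]))
# handles fit
def sil(c,ctr,ax):
    ax=ax/np.linalg.norm(ax); u=np.cross(ax,[0,0,1]); u/=np.linalg.norm(u); v=np.cross(ax,u)
    pts=[]
    for s,r in((-.075,.01),(-.069,.013),(.061,.013),(.075,.010)):
        for t in np.linspace(0,2*np.pi,16): pts.append(proj(c,ctr+s*ax+r*(np.cos(t)*u+np.sin(t)*v)))
    h=cv2.convexHull(np.array(pts,np.float32)); M=cv2.moments(h); return np.array([M["m10"],M["m01"]])/M["m00"], 0.5*np.arctan2(2*M["mu11"],M["mu20"]-M["mu02"])
import math
def model(p):
    x,y,th=p; X=np.array([math.cos(th),math.sin(th)]);Y=np.array([-X[1],X[0]])
    ax=np.r_[X*math.cos(.6109),math.sin(.6109)]
    G=np.r_[np.array([x,y])-.04*Y,.085];B=np.r_[np.array([x,y])+.04*Y,.085]
    return G,B,ax
def res(p):
    G,B,ax=model(p); r=[]
    g,ga=sil("top",G,ax);b,ba=sil("top",B,-ax);s,sa=sil("scene",G,ax)
    return np.r_[g-[212.22,211.98],b-[204.28,240.15],s-[226.72,284.45],20*(ga-math.atan2(7.55,25.1)),20*(ba-math.atan2(6.95,25.55))]
r=least_squares(res,[.56,.245,1.32]); print(r.x,math.degrees(r.x[2]),res(r.x).round(2)); print(model(r.x))
```

```text
arrow [ 0.40707806 -0.13510666  0.01664541] 0.00014215481822231108
[ 0.4071 -0.1356  0.01  ] [ 0.4117 -0.1403  0.01  ]
[ 0.4072 -0.1348  0.02  ] [ 0.4047 -0.1326  0.02  ]
[ 0.4072 -0.134   0.03  ] [ 0.3977 -0.1248  0.03  ]
line [ 0.49189825 -0.25255153  0.034     ] post [ 0.46062478 -0.09166227  0.08311678] 0.001154851441250805 post from blob top z70 [ 0.45984086 -0.09458574  0.07      ]
c [ 0.55294236 -0.15507189  0.034     ] scale px 0.002849391641507882
arrow 172.20605241759867 0.1472243340000019
line -122.05579053917963 0.11501593026887667
post 145.51622802257359 0.11199693831216116
post2 146.98903870323622 0.11102460361814266Traceback (most recent call last):
  File "<stdin>", line 27, in <module>
    return func(*args, **kwargs)
    result = trf(vector_fun.fun, vector_fun.jac, x0, f0, J0, lb, ub, ftol, xtol,
                 gtol, max_nfev, x_scale, loss_function, tr_solver,
                 tr_options.copy(), verbose, callback=callback_wrapped)
    return trf_no_bounds(
        fun, jac, x0, f0, J0, ftol, xtol, gtol, max_nfev, x_scale,
        loss_function, tr_solver, tr_opti
[... 611 characters left out ...]
^^^^^^^^^^^^^^^^^^^^
                             mf)
                             ^^^
    df = [f_eval - f0 for f_eval in f_evals]
                                    ^^^^^^^
    f = np.atleast_1d(self.fun(x, *self.args, **self.kwargs))
                      ~~~~~~~~^^^^^^^^^^^^^^^^^^^^^^^^^^^^^^
    return np.atleast_1d(self.fun(x))
                         ~~~~~~~~^^^
    return self.f(x, *self.args, **self.kwargs)
           ~~~~~~^^^^^^^^^^^^^^^^^^^^^^^^^^^^^^
  File "<stdin>", line 25, in res
  File "<stdin>", line 15, in sil
  File "h.py", line 4, in proj
    m=camera_model(c); p=np.array(m["R"])@np.array(X,float)+np.array(m["t"])
ValueError: time passes only in moves, steps and waits
```

move_arm(jaw=[0.4,0.4,0.4,0.4,0.4,0.4,0.4,0.4,0.4,0.4], delta_pos=[[0.02,0.034,-0.01],[0.02,0.034,-0.01],[0.02,0.034,-0.01],[0.02,0.034,-0.01],[0.02,0.034,-0.01],[0.02,0.034,-0.01],[0.02,0.034,-0.01],[0.02,0.034,-0.01],[0.02,0.034,-0.01],[0.02,0.034,-0.01]], yaw=[-0.1,-0.1,-0.1,-0.1,-0.1,-0.1,-0.1,-0.1,-0.1,-0.1], force=30)

```text
time: 2.63
ee_pos: [0.3965, -0.2099, 0.3048]
tcp_rot: [-177.6, -0.0, -28.0]
wrist_force: [0.3, -1.4, -0.4]
opening: 0.0511
grasp_force: 0.0
```

```bash
sed -i 's/^def proj/_cm=camera_model; _C={}\ndef camera_model(c):\n    if c not in _C: _C[c]=_cm(c)\n    return _C[c]\ndef proj/' h.py
cat > fit.py <<'E'
from h import *
from scipy.optimize import least_squares
import math
def sil(c,ctr,ax):
    ax=ax/np.linalg.norm(ax); u=np.cross(ax,[0,0,1]); u/=np.linalg.norm(u); v=np.cross(ax,u)
    pts=[]
    for s,r in((-.075,.01),(-.069,.013),(.061,.013),(.075,.010)):
        for t in np.linspace(0,2*np.pi,16): pts.append(proj(c,ctr+s*ax+r*(np.cos(t)*u+np.sin(t)*v)))
    h=cv2.convexHull(np.array(pts,np.float32)); M=cv2.moments(h); return np.array([M["m10"],M["m01"]])/M["m00"], 0.5*np.arctan2(2*M["mu11"],M["mu20"]-M["mu02"])
E
python3 - <<'E'
from fit import *
def model(p):
    x,y,th=p; X=np.array([math.cos(th),math.sin(th)]);Y=np.array([-X[1],X[0]])
    ax=np.r_[X*math.cos(.6109),math.sin(.6109)]
    return np.r_[np.array([x,y])-.04*Y,.085],np.r_[np.array([x,y])+.04*Y,.085],ax
def res(p):
    G,B,ax=model(p)
    g,ga=sil("top",G,ax);b,ba=sil("top",B,-ax);s,sa=sil("scene",G,ax)
    return np.r_[g-[212.22,211.98],b-[204.28,240.15],s-[226.72,284.45],20*(ga-math.atan2(7.55,25.1)),20*(ba-math.atan2(6.95,25.55))]
r=least_squares(res,[.56,.245,1.32]); print(r.x,math.degrees(r.x[2]),res(r.x).round(2)); print(model(r.x))
E
```

```text
[0.55846887 0.24078648 1.32514818] 75.92539774406112 [ 0.31 -0.26  0.28 -0.22 -0.02  1.11  0.08 -0.15]
(array([0.59726807, 0.23105908, 0.085     ]), array([0.51966968, 0.25051388, 0.085     ]), array([0.1992007 , 0.79454168, 0.57360491]))
```

move_arm(jaw=[0.4,0.4,0.4,0.4], delta_pos=[[0.018,0.034,-0.01],[0.018,0.034,-0.01],[0,0,0],[0,0,0]], yaw=[0,0,0,0])

```text
time: 2.97
ee_pos: [0.4072, -0.1918, 0.2845]
tcp_rot: [-175.9, 0.1, -26.2]
wrist_force: [-0.4, -0.6, 0.2]
opening: 0.0514
grasp_force: 0.0
```

```bash
python3 -c "
from h import *
o=bot.get_obs(); print(o['q'].round(1),o['ee_pos'].round(4),o['tcp_rot'].round(2),o['qd'].round(1))
cv2.imwrite('pics/a.png',camera('scene')[:,:,::-1])"
```

```text
[-26.2  -9.4 -17.1  82.4   4.1 179.9] [ 0.4072 -0.1918  0.2845] [-1.7591e+02  1.3000e-01 -2.6180e+01] [-1.3 -0.5  1.1  0.5 -0.4 -0. ]
```

View pics/a.png

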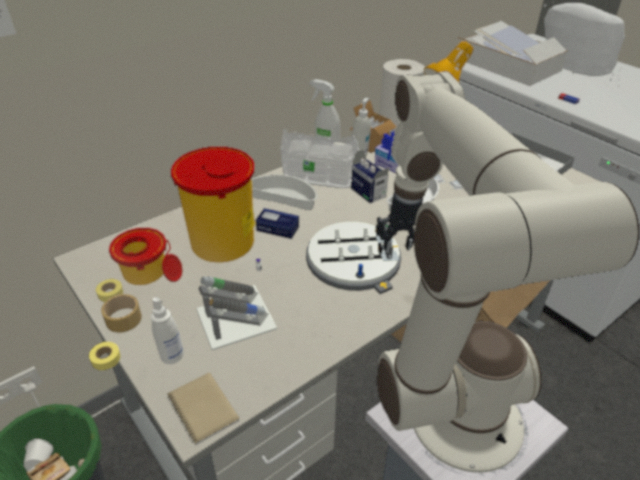

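The wrist is at its limit (joint 6 = q1+180−yaw), so I'll use yaws between q1 and q1+360 instead: turning up to 147°.

move_arm(jaw=[0.4,0.4,0.4,0.4,0.4,0.4,0.4,0.4,0.4,0.4], delta_pos=[[0,0,0],[0,0,0],[0.005,0.01,0],[0.005,0.01,0],[0.005,0.01,0],[0.005,0.01,0],[0.005,0.01,0],[0.005,0.01,0],[0.005,0.01,0],[0.005,0.01,0]], yaw=[0.12,0.12,0.12,0.12,0.12,0.12,0.12,0.12,0.12,0.12])

```text
time: 3.85
ee_pos: [0.4474, -0.1125, 0.2856]
tcp_rot: [-176.0, 0.1, 42.8]
wrist_force: [-0.8, -0.3, 0.6]
opening: 0.0515
grasp_force: 0.0
```

move_arm(jaw=[0.4,0.4,0.4,0.4,0.4,0.4,0.4,0.4,0.4,0.4], delta_pos=[[0,0,0],[0,0,0],[0,0,0],[0,0,0],[0,0,0],[0,0,0],[0,0,0],[0,0,0],[0,0,0],[0,0,0]], yaw=[0.12,0.12,0.12,0.12,0.12,0.12,0.12,0.12,0.12,0])

```text
time: 4.68
ee_pos: [0.4472, -0.1129, 0.2856]
tcp_rot: [-175.9, 0.1, 104.6]
wrist_force: [0.7, 0.1, 0.0]
opening: 0.0511
grasp_force: 0.0
```

move_arm(jaw=[0.4,0.4,0.4,0.4,0.4,0.4,0.4,0.4,0.4,0.4], delta_pos=[[0.003,0.005,0],[0.003,0.005,0],[0.003,0.005,0],[0.003,0.005,0],[0.003,0.004,0],[0.003,0.004,0],[0,0,-0.015],[0,0,-0.015],[0,0,-0.015],[0,0,0]], yaw=[0.123,0.123,0.123,0.123,0.123,0.123,0,0,0,0])

```text
time: 5.52
ee_pos: [0.4645, -0.0845, 0.2376]
tcp_rot: [-175.8, -0.1, 146.4]
wrist_force: [-0.7, 0.8, -0.2]
opening: 0.0512
grasp_force: 0.0
```

move_arm(jaw=[0.4,0.4,0.6,0.8,0.9,0.9,0.9], delta_pos=[[0,0,-0.012],[0,0,-0.007],[0,0,0],[0,0,0],[0,0,0],[0,0,0],[0,0,0]], yaw=[0,0,0,0,0,0,0], force=30)

```text
time: 6.1
ee_pos: [0.4651, -0.0844, 0.2214]
tcp_rot: [-175.8, 0.1, 146.7]
wrist_force: [-3.7, -2.8, 2.1]
opening: 0.0133
grasp_force: 29.1
```

move_arm(jaw=[0.9,0.9,0.9,0.9,0.9,0.9,0.9,0.9,0.9,0.9], delta_pos=[[0.0065,0.0074,0],[0.0071,0.0068,0],[0.0077,0.0061,0],[0.0082,0.0055,0],[0.0086,0.0047,0],[0.009,0.004,0],[0.0093,0.0032,0],[0.0095,0.0023,0],[0.0097,0.0015,0],[0,0,0]], yaw=[-0.0873,-0.0873,-0.0873,-0.0873,-0.0873,-0.0873,-0.0873,-0.0873,-0.0873,0])

```text
time: 6.93
ee_pos: [0.5424, -0.0432, 0.2215]
tcp_rot: [-176.0, 0.2, 101.3]
wrist_force: [3.5, -4.7, -0.7]
opening: 0.013
grasp_force: 29.4
```

move_arm(jaw=[0.9,0.9,0.9,0.9,0.9], delta_pos=[[0.0098,0.0006,0],[0.0098,-0.0002,0],[0.0098,-0.0011,0],[0.0096,-0.0019,0],[0,0,0]], yaw=[-0.0873,-0.0873,-0.0873,-0.0873,0])

```text
time: 7.35
ee_pos: [0.5811, -0.0463, 0.2215]
tcp_rot: [-176.0, 0.2, 81.3]
wrist_force: [1.4, -8.0, 0.8]
opening: 0.0133
grasp_force: 30.2
```

```bash
cat > mk.py <<'E'
from h import *
t=camera("top"); s=camera("scene")
hsv=cv2.cvtColor(t,cv2.COLOR_RGB2HSV); H,S,V=[hsv[...,i].astype(int) for i in range(3)]
m=(H>12)&(H<35)&(S>70); box=np.zeros(m.shape,bool); box[245:300,320:400]=1
n,l,st,ct=cv2.connectedComponentsWithStats((m&box).astype(np.uint8))
for i in range(1,n):
    if st[i,4]>3:
        q=atz("top",ct[i],.034); c0=np.array([.55294,-.15507]); d=q[:2]-c0
        q2=atz("top",ct[i],.0166); d2=q2[:2]-c0
        print(st[i,4],ct[i].round(1),"ang34",np.degrees(np.arctan2(d[1],d[0])).round(2),np.hypot(*d).round(4),"ang17",np.degrees(np.arctan2(d2[1],d2[0])).round(2),np.hypot(*d2).round(4))
cv2.imwrite("pics/mk.png",np.vstack([cv2.resize(t[200:300,290:420][:,:,::-1],(520,400),interpolation=cv2.INTER_CUBIC)]))
E
python3 mk.py
```

```text
21 [346.9 269.9] ang34 171.33 0.1151 ang17 171.99 0.1146
46 [345.7 281.4] ang34 171.82 0.1478 ang17 172.34 0.1477
```

View pics/mk.png

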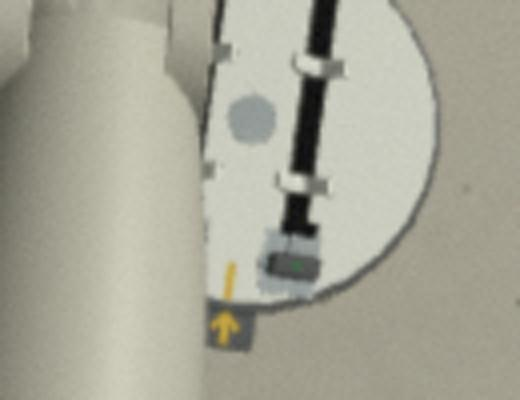

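move_arm(jaw=[0.9,0.9,0.9], delta_pos=[[-0.0012,0.0002,0],[0,0.002,0],[0,0,0]], yaw=[0.01,0,0])

```text
time: 7.7
ee_pos: [0.5796, -0.0452, 0.2216]
tcp_rot: [-176.1, 0.5, 82.1]
wrist_force: [4.4, -19.0, -2.1]
opening: 0.0137
grasp_force: 29.1
```

```bash
python3 mk.py; python3 mk.py
```

```text
21 [347.2 270.3] ang34 171.8 0.1162 ang17 172.47 0.1157
44 [345.6 281.3] ang34 171.72 0.1476 ang17 172.24 0.1475
21 [347.2 270.3] ang34 171.8 0.1162 ang17 172.47 0.1157
45 [345.7 281.4] ang34 171.78 0.1476 ang17 172.31 0.1476
```

move_arm(jaw=[0.9,0.9,0.7,0.4,0.4,0.4,0.4,0.4,0.4], delta_pos=[[0,-0.003,0],[0,0,0],[0,0,0],[0,0,0],[0,0,0.02],[0,0,0.03],[0,0,0.03],[0,0,0.03],[0,0.02,0]], yaw=[0,0,0,0,0,0,0,0,0])

```text
time: 8.65
ee_pos: [0.5789, -0.0276, 0.3372]
tcp_rot: [-176.3, 0.1, 82.1]
wrist_force: [1.7, 0.3, 0.1]
opening: 0.0514
grasp_force: 0.0
```

move_arm(jaw=[0.3,0.3,0.3,0.3,0.3,0.3,0.3,0.3,0.3,0.3], delta_pos=[[-0.005,0.03,0],[-0.005,0.03,0],[-0.005,0.03,0],[-0.005,0.03,0],[-0.005,0.03,0],[-0.005,0.03,0],[-0.005,0.03,0],[-0.005,0.03,0],[-0.005,0.02,0],[0,0,0]], yaw=[-0.012,-0.012,-0.012,-0.012,-0.012,-0.012,-0.012,-0.012,-0.012,0])

```text
time: 9.48
ee_pos: [0.5324, 0.2373, 0.3307]
tcp_rot: [-175.8, 0.1, 76.2]
wrist_force: [0.1, -0.6, -0.3]
opening: 0.06
grasp_force: 0.0
```

```bash
python3 mk.py
python3 - <<'E'
from h import *
s=camera("scene"); hsv=cv2.cvtColor(s,cv2.COLOR_RGB2HSV); H,S,V=[hsv[...,i].astype(int) for i in range(3)]
m=(H>12)&(H<35)&(S>70); b=np.zeros(m.shape,bool); b[255:300,360:410]=1
n,l,st,ct=cv2.connectedComponentsWithStats((m&b).astype(np.uint8)); print(st[1:,4],ct[1:].round(1))
c0=np.array([.55294,-.15507,.034])
for R,z in((.1157,.034),(.1475,.0166)):
    print([proj("scene",np.r_[c0[:2]+R*np.array([np.cos(a),np.sin(a)]),z]).round(1).tolist() for a in np.radians([171.5,172.3])])
cv2.imwrite("pics/s5.png",cv2.resize(s[200:340,180:420][:,:,::-1],(800,467),interpolation=cv2.INTER_CUBIC))
E
```

```text
21 [347.2 270.3] ang34 171.8 0.1162 ang17 172.47 0.1157
44 [345.6 281.3] ang34 171.72 0.1476 ang17 172.24 0.1475
[ 2  1  2  1  1  1 12 40] [[406.  257.5]
 [409.  256. ]
 [409.  258.5]
 [409.  261. ]
 [408.  263. ]
 [409.  268. ]
 [377.1 272.8]
 [383.2 284.6]]
[[376.5, 273.1], [377.0, 272.9]]
[[382.7, 284.8], [383.3, 284.5]]
```

View pics/s5.png

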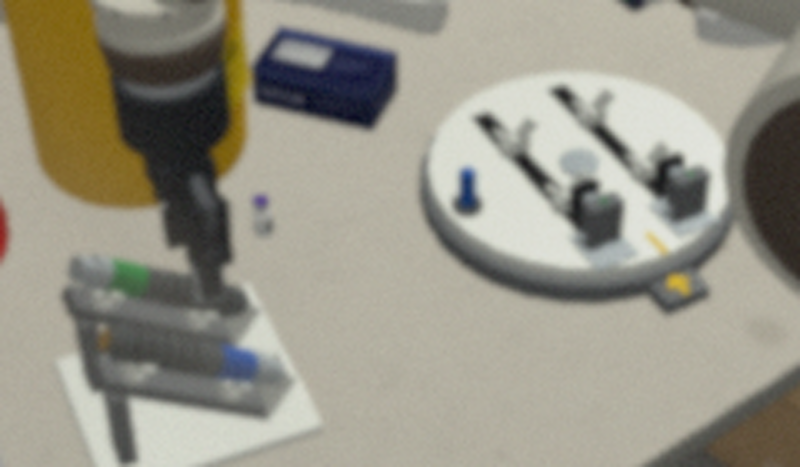

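move_arm(jaw=[0.3,0.3,0.3,0.3,0.3,0.5,0.7,0.8,0.8,0.8], delta_pos=[[-0.001,0.005,-0.02],[-0.001,0.005,-0.02],[0,0,-0.02],[0,0,-0.015],[0,0,-0.013],[0,0,0],[0,0,0],[0,0,0],[0,0,0],[0,0,0]], yaw=[0,0,0,0,0,0,0,0,0,0], force=30)

```text
time: 10.47
ee_pos: [0.5302, 0.2439, 0.2439]
tcp_rot: [-175.7, 0.1, 76.1]
wrist_force: [-14.4, -0.2, 3.8]
opening: 0.0252
grasp_force: 30.0
```

move_arm(jaw=[0.8,0.8,0.8,0.8,0.8,0.8,0.8,0.8,0.8,0.8], delta_pos=[[-0.0025,0,0],[-0.0014,-0.0056,0.008],[-0.0014,-0.0056,0.008],[-0.0014,-0.0056,0.008],[-0.0014,-0.0056,0.008],[-0.0014,-0.0056,0.008],[-0.0014,-0.0056,0.008],[0,0,0.02],[0,0,0.02],[0,0,0.01]], yaw=[0,0,0,0,0,0,0,0,0,0])

```text
time: 11.3
ee_pos: [0.5208, 0.2099, 0.3437]
tcp_rot: [-176.0, -0.0, 76.0]
wrist_force: [-1.0, -0.4, -1.7]
opening: 0.0249
grasp_force: 29.9
```

move_arm(jaw=[0.8,0.8,0.8,0.8,0.8,0.8,0.8,0.8,0.8,0.8], delta_pos=[[-0.01,-0.014,0],[-0.01,-0.014,0],[-0.01,-0.014,0],[-0.01,-0.014,0],[-0.01,-0.014,0],[-0.01,-0.014,0],[-0.01,-0.014,0],[-0.01,-0.014,0],[-0.01,-0.014,0],[-0.01,-0.014,0]], yaw=[0.12,0.12,0.12,0.12,0.12,0.12,0.12,0.12,0.12,0.12])

```text
time: 12.13
ee_pos: [0.4201, 0.0696, 0.3408]
tcp_rot: [-175.9, 0.1, 145.2]
wrist_force: [0.3, -0.1, -1.8]
opening: 0.0253
grasp_force: 29.8
```

move_arm(jaw=[0.8,0.8,0.8,0.8,0.8,0.8], delta_pos=[[0,0,-0.01],[0,0,-0.01],[0,0,-0.02],[0,0,-0.02],[0,0,-0.02],[0,0,0]], yaw=[0.12,0.12,0.12,0.12,0,0])

```text
time: 12.63
ee_pos: [0.4196, 0.07, 0.2574]
tcp_rot: [-175.8, -0.2, 172.3]
wrist_force: [-1.2, -0.7, -2.3]
opening: 0.0251
grasp_force: 29.9
```

Run:
```python
from h import *
for c in("scene",): 
    im=camera(c); cv2.imwrite("pics/s6.png",cv2.resize(im[180:400,180:460][:,:,::-1],(700,550),interpolation=cv2.INTER_CUBIC))
```

```text
(no output)
```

View pics/s6.png

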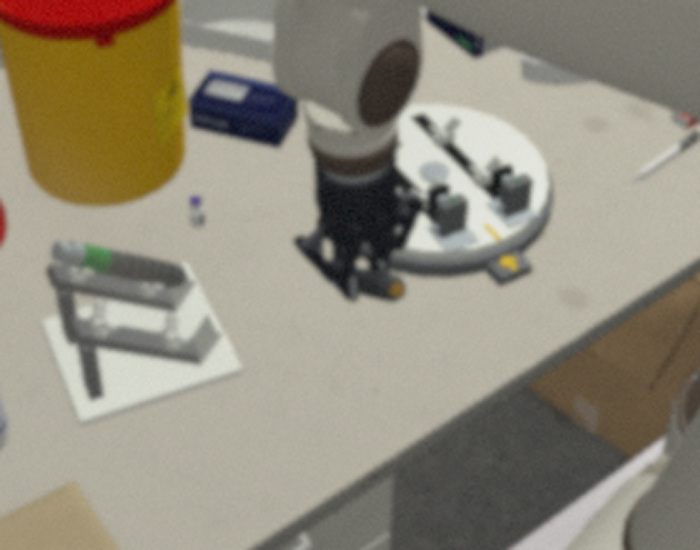

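move_arm(jaw=[0.8,0.8,0.8,0.8,0.8,0.8,0.8,0.8,0.8], delta_pos=[[0,0,-0.013],[0,0,-0.013],[0,0,-0.013],[0,0,-0.008],[0,0,-0.004],[0,0,-0.004],[0,0,-0.004],[0,0,-0.004],[0,0,0]], yaw=[0,0,0,0,0,0,0,0,0], force=25)

```text
time: 13.43
ee_pos: [0.4212, 0.0705, 0.1986]
tcp_rot: [-175.9, 0.2, 172.3]
wrist_force: [1.1, -0.1, 1.5]
opening: 0.0248
grasp_force: 28.4
```

move_arm(jaw=[0.8,0.8,0.8,0.8,0.8,0.8,0.8], delta_pos=[[0,0,-0.004],[0,0,-0.004],[0,0,-0.004],[0,0,-0.003],[0,0,-0.001],[0,0,0],[0,0,0]], yaw=[0,0,0,0,0,0,0])

```text
time: 14.02
ee_pos: [0.4208, 0.0704, 0.1817]
tcp_rot: [-175.9, 0.1, 172.3]
wrist_force: [-2.5, -0.0, 2.0]
opening: 0.025
grasp_force: 27.9
```

Run:
```python
from h import *
im=camera("scene"); cv2.imwrite("pics/s7.png",cv2.resize(im[230:350,240:400][:,:,::-1],(640,480),interpolation=cv2.INTER_CUBIC))
for c in("scene","top"):
    if c=="top": camera(c)
    print([(r["xy"],r["confidence"]) for r in pinpoint(c,"handle_blue_foot")],[(r["xy"],r["confidence"]) for r in pinpoint(c,"handle_blue")])
```

```text
[] [([323.5, 313.9], 0.5)]
[] [([314.6, 221.6], 0.2)]
```

View pics/s7.png

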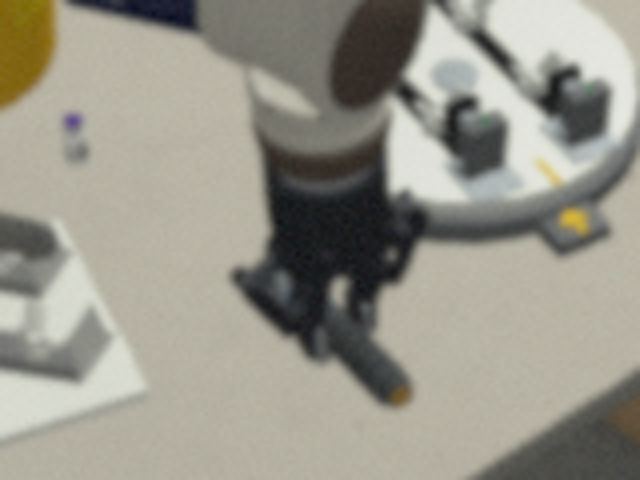

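move_arm(jaw=[0.8,0.8,0.8,0.8,0.8], delta_pos=[[0,0,0.02],[0,0,0.03],[0,0,0.03],[0,0,0.03],[0,0,0.01]], yaw=[0,0,0,0,0])

```text
time: 14.73
ee_pos: [0.4214, 0.0704, 0.3057]
tcp_rot: [-176.0, 0.4, 172.3]
wrist_force: [0.6, 0.6, -2.9]
opening: 0.025
grasp_force: 27.6
```

move_arm(jaw=[0.8,0.8,0.8,0.8,0.8,0.8,0.8,0.8,0.8,0.8], delta_pos=[[0.017,-0.0286,0],[0.017,-0.0286,0],[0.017,-0.0286,0],[0.017,-0.0286,0],[0.017,-0.0286,0],[0.017,-0.0286,0],[0.017,-0.0286,0],[0.017,-0.0286,0],[0.0165,-0.0286,0],[0,0,0]], yaw=[0,0,0,0,0,0,0,0,0,0])

```text
time: 15.57
ee_pos: [0.5751, -0.1913, 0.2992]
tcp_rot: [-175.8, 0.0, 172.1]
wrist_force: [0.3, 0.8, -1.2]
opening: 0.0249
grasp_force: 27.5
```

Run:
```python
from h import *
g=np.array([.4193,.0595,.024]); d=np.array([-.9907,.1357,0])
for t in (0,6,12):
  for L in(.072,.076,.080,.084): print(t,L,proj("scene",g+L*(d*np.cos(np.radians(t))+[0,0,np.sin(np.radians(t))])).round(1))
o=bot.get_obs(); print(o["ee_pos"],o["tcp_rot"])
t=camera("top"); cv2.imwrite("pics/t8.png",cv2.resize(t[180:300,290:420][:,:,::-1],(650,600),interpolation=cv2.INTER_CUBIC))
```

```text
0 0.072 [339.6 331.2]
0 0.076 [340.4 332.3]
0 0.08 [341.3 333.4]
0 0.084 [342.2 334.4]
6 0.072 [339.6 329.1]
6 0.076 [340.5 330. ]
6 0.08 [341.3 331. ]
6 0.084 [342.2 331.9]
12 0.072 [339.4 326.7]
12 0.076 [340.3 327.5]
12 0.08 [341.2 328.3]
12 0.084 [342.  329.2]
[ 0.57505945 -0.19125816  0.29918032] [-1.75823946e+02  2.84341566e-02  1.72133027e+02]
```

View pics/t8.png

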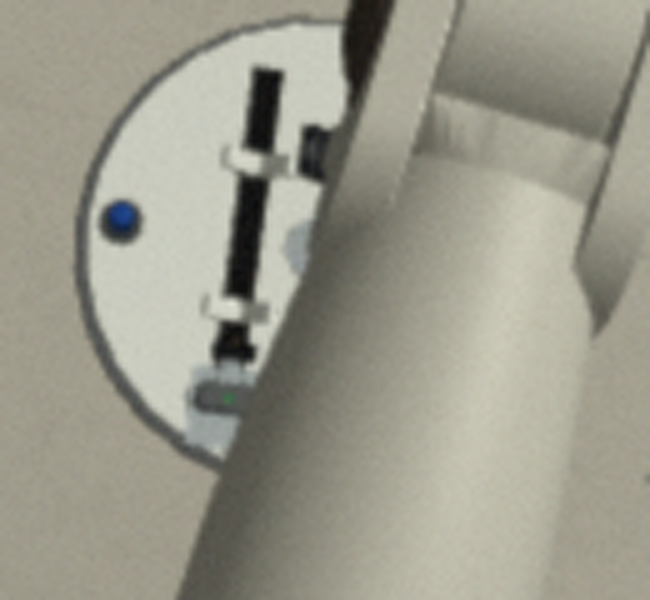

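move_arm(jaw=[0.8,0.8,0.8,0.8,0.8,0.8,0.8,0.8], delta_pos=[[-0.001,0.002,-0.012],[-0.001,0.002,-0.012],[0,0,-0.012],[0,0,-0.012],[0,0,-0.008],[0,0,-0.004],[0,0,0],[0,0,0]], yaw=[0,0,0,0,0,0,0,0])

```text
time: 16.28
ee_pos: [0.5713, -0.183, 0.2419]
tcp_rot: [-175.9, 0.1, 172.3]
wrist_force: [0.1, -0.8, -0.3]
opening: 0.0247
grasp_force: 27.5
```

move_arm(jaw=[0.8,0.8,0.8,0.8,0.8], delta_pos=[[0.001,-0.002,0],[0.001,-0.002,-0.004],[0,0,-0.004],[0,0,-0.002],[0,0,0]], yaw=[0,0,0,0,0])

```text
time: 16.7
ee_pos: [0.5732, -0.1871, 0.2311]
tcp_rot: [-175.9, 0.1, 172.3]
wrist_force: [0.0, -0.2, -2.3]
opening: 0.025
grasp_force: 27.6
```

move_arm(jaw=[0.8,0.8,0.8,0.8], delta_pos=[[0,0,-0.003],[0,0,-0.003],[0,0,0],[0,0,0]], yaw=[0,0,0,0])

```text
time: 17.03
ee_pos: [0.5733, -0.1879, 0.227]
tcp_rot: [-175.7, 0.2, 172.2]
wrist_force: [-2.2, -5.8, 5.9]
opening: 0.0252
grasp_force: 29.4
```

move_arm(jaw=[0.8,0.8,0.8], delta_pos=[[0,-0.001,0],[0,0,-0.002],[0,0,0]], yaw=[0,0,0], force=20)

```text
time: 17.28
ee_pos: [0.5732, -0.1885, 0.2254]
tcp_rot: [-175.8, 0.2, 172.3]
wrist_force: [-5.3, -1.7, 10.1]
opening: 0.0249
grasp_force: 29.2
```

move_arm(jaw=[0.65,0.55,0.55,0.55,0.55], delta_pos=[[0,0,0],[0,0,0],[0,0,0],[0,0,0],[0,0,0]], yaw=[0,0,0,0,0])

```text
time: 17.7
ee_pos: [0.5733, -0.1879, 0.2235]
tcp_rot: [-175.9, 0.1, 172.3]
wrist_force: [-0.0, -0.9, 0.7]
opening: 0.0384
grasp_force: 0.0
```

Run:
```python
from h import *
o=bot.get_obs(); print(o["ee_pos"],o["opening"],o["wrist_force"])
s=camera("scene"); cv2.imwrite("pics/s9.png",cv2.resize(s[210:300,300:420][:,:,::-1],(720,540),interpolation=cv2.INTER_CUBIC))
```

```text
[ 0.5733113  -0.18794467  0.22353747] 0.03842760438754682 [-0.02637197 -0.91951628  0.65897303]
```

View pics/s9.png

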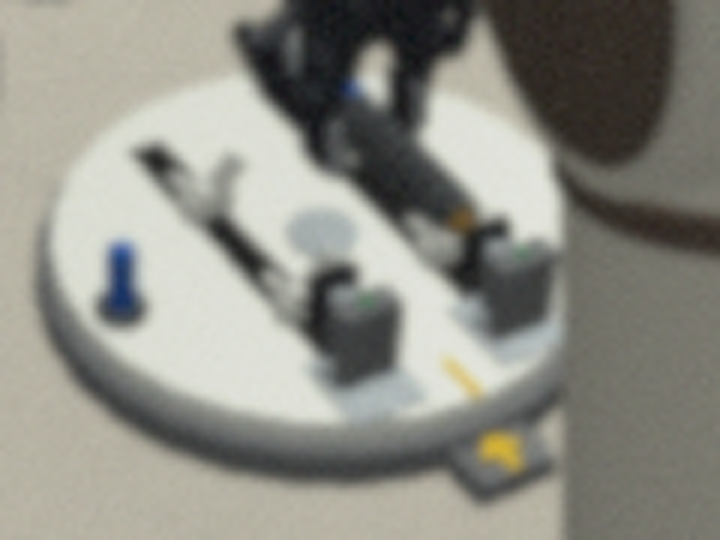

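move_arm(jaw=[0.7,0.8,0.8,0.8,0.8], delta_pos=[[0,0,0],[0,0,0],[0,0,0],[0,0,0],[0,0,0]], yaw=[0,0,0,0,0], force=20)

```text
time: 18.17
ee_pos: [0.5733, -0.1886, 0.2239]
tcp_rot: [-175.8, 0.1, 172.3]
wrist_force: [-1.0, -5.1, 1.2]
opening: 0.0251
grasp_force: 21.3
```

move_arm(jaw=[0.8,0.8,0.8,0.8,0.8,0.8], delta_pos=[[-0.002,0.0003,0],[-0.002,0.0003,0],[-0.002,0.0003,0],[-0.002,0.0003,0],[0,0,0],[0,0,0]], yaw=[0,0,0,0,0,0])

```text
time: 18.67
ee_pos: [0.5654, -0.1871, 0.2243]
tcp_rot: [-175.8, 0.2, 172.3]
wrist_force: [0.2, -5.0, 3.4]
opening: 0.0249
grasp_force: 21.6
```

move_arm(jaw=[0.8,0.8,0.8,0.8,0.8], delta_pos=[[-0.0015,-0.0005,0],[-0.0015,0.0002,0],[-0.0015,0.0002,0],[0,0,0],[0,0,0]], yaw=[0,0,0,0,0])

```text
time: 19.08
ee_pos: [0.5608, -0.187, 0.224]
tcp_rot: [-175.9, 0.1, 172.3]
wrist_force: [2.0, -3.9, 3.2]
opening: 0.0254
grasp_force: 21.5
```

move_arm(jaw=[0.8,0.8,0.8,0.8], delta_pos=[[-0.001,0.0001,0],[-0.001,0.0001,0],[0,0,0],[0,0,0]], yaw=[0,0,0,0])

```text
time: 19.42
ee_pos: [0.5589, -0.1868, 0.2239]
tcp_rot: [-175.9, 0.1, 172.3]
wrist_force: [1.6, -4.5, 3.7]
opening: 0.025
grasp_force: 21.5
```

move_arm(jaw=[0.8,0.8,0.8,0.8], delta_pos=[[-0.001,0.0001,0],[-0.001,0.0001,0],[0,0,0],[0,0,0]], yaw=[0,0,0,0])

```text
time: 19.75
ee_pos: [0.557, -0.1865, 0.2239]
tcp_rot: [-175.9, 0.1, 172.3]
wrist_force: [3.0, -4.6, 3.2]
opening: 0.0253
grasp_force: 21.5
```

move_arm(jaw=[0.8,0.8,0.8,0.8], delta_pos=[[-0.001,0.0001,0],[-0.0005,0.0001,0],[0,0,0],[0,0,0]], yaw=[0,0,0,0])

```text
time: 20.08
ee_pos: [0.5555, -0.1863, 0.2239]
tcp_rot: [-175.9, 0.1, 172.3]
wrist_force: [2.8, -3.5, 3.3]
opening: 0.0255
grasp_force: 21.5
```

move_arm(jaw=[0.8,0.8,0.8,0.8], delta_pos=[[-0.001,0.0001,0],[-0.0005,0.0001,0],[0,0,0],[0,0,0]], yaw=[0,0,0,0])

```text
time: 20.42
ee_pos: [0.554, -0.1862, 0.2239]
tcp_rot: [-175.9, 0.1, 172.3]
wrist_force: [3.1, -4.2, 4.3]
opening: 0.0251
grasp_force: 21.5
```

move_arm(jaw=[0.8,0.8,0.8,0.8], delta_pos=[[-0.001,0.0001,0],[-0.0005,0.0001,0],[0,0,0],[0,0,0]], yaw=[0,0,0,0])

```text
time: 20.75
ee_pos: [0.5525, -0.1859, 0.2239]
tcp_rot: [-175.9, 0.1, 172.3]
wrist_force: [3.3, -4.1, 2.9]
opening: 0.0251
grasp_force: 21.5
```

move_arm(jaw=[0.8,0.8,0.8,0.8], delta_pos=[[-0.001,0.0001,0],[-0.0005,0.0001,0],[0,0,0],[0,0,0]], yaw=[0,0,0,0])

```text
time: 21.08
ee_pos: [0.551, -0.1857, 0.2239]
tcp_rot: [-175.9, 0.1, 172.3]
wrist_force: [3.3, -4.1, 3.0]
opening: 0.0252
grasp_force: 21.5
```

move_arm(jaw=[0.8,0.8,0.8,0.8], delta_pos=[[-0.001,0.0001,0],[-0.0005,0.0001,0],[0,0,0],[0,0,0]], yaw=[0,0,0,0])

```text
time: 21.42
ee_pos: [0.5499, -0.1855, 0.224]
tcp_rot: [-175.9, 0.2, 172.3]
wrist_force: [6.9, -5.2, 1.2]
opening: 0.0254
grasp_force: 21.3
```

```bash
python3 - <<'E'
from h import *
t=camera("top"); s=camera("scene")
print([(r["xy"],round(r["confidence"],2),) for r in pinpoint("scene","handle_blue_foot")], [(r["xy"],round(r["confidence"],2)) for r in pinpoint("top","handle_blue_foot")])
c0=np.array([.55294,-.15507]);X=np.array([.9907,-.1357]);Y=np.array([.1357,.9907])
for x in(-85,-75,-70): print(x,[proj(c,np.r_[c0+x/1e3*X-.04*Y,.066]).round(1) for c in("scene","top")])
E
python3 mk.py
```

```text
[([377.7, 251.5], 0.63)] [([240.3, 218.8], 0.2)]
-85 [array([383.2, 252.9]), array([364.2, 260.8])]
-75 [array([381.1, 250.9]), array([364.7, 257.2])]
-70 [array([380.1, 249.8]), array([364.9, 255.4])]
```

move_arm(jaw=[0.8,0.8,0.8], delta_pos=[[-0.0006,0.0001,0],[0,0,0],[0,0,0]], yaw=[0,0,0])

```text
time: 21.97
ee_pos: [0.5496, -0.1855, 0.224]
tcp_rot: [-175.9, 0.2, 172.3]
wrist_force: [9.6, -4.3, -0.4]
opening: 0.025
grasp_force: 21.2
```

move_arm(jaw=[0.7,0.5,0.4,0.4,0.4,0.4,0.4,0.4,0.4,0.4], delta_pos=[[0,0,0],[0,0,0],[0,0,0],[0,0,0.015],[0,0,0.025],[0,0,0.035],[0,0,0.035],[0.0025,0.03,0.005],[0.0025,0.03,0],[0.0025,0.03,0]], yaw=[0,0,0,0,0,0,0.1,0.12,0.12,0.12])

```text
time: 22.8
ee_pos: [0.5558, -0.0945, 0.3391]
tcp_rot: [-175.9, 0.1, -161.1]
wrist_force: [0.2, 0.3, 0.6]
opening: 0.0514
grasp_force: 0.0
```

move_arm(jaw=[0.3,0.3,0.3,0.3,0.3,0.3,0.3,0.3,0.3,0.3], delta_pos=[[0.0028,0.033,0],[0.0028,0.033,0],[0.0028,0.033,0],[0.0028,0.033,0],[0.0028,0.033,0],[0.0028,0.033,0],[0.0028,0.033,0],[0.0028,0.033,0],[0.0028,0.033,0],[0.0028,0.032,0]], yaw=[0.12,0.12,0.12,0.12,0.12,0.12,0.12,0.12,0.04,0])

```text
time: 23.63
ee_pos: [0.5835, 0.2354, 0.338]
tcp_rot: [-176.0, 0.0, -103.8]
wrist_force: [0.8, -0.6, 0.7]
opening: 0.0598
grasp_force: 0.0
```

move_arm(jaw=[0.3,0.3], delta_pos=[[0,0,0],[0,0,0]], yaw=[0,0])

```text
time: 23.8
ee_pos: [0.5836, 0.2353, 0.3374]
tcp_rot: [-176.0, 0.0, -103.9]
wrist_force: [-0.6, -0.3, 0.3]
opening: 0.0594
grasp_force: 0.0
```

```bash
python3 mk.py
python3 - <<'E'
from fit import *
camera("top"); camera("scene")
c0=np.array([.55294,-.15507]);X=np.array([.9907,-.1357]);Y=np.array([.1357,.9907])
for c in("top","scene"):
    for r in outline_of(c,"handle_blue")[:2]:
        ys,xs=np.nonzero(r["mask"]); print(c,r["confidence"],len(xs),xs.mean(),ys.mean())
    for x in(-6,0,6): print(x,sil(c,np.r_[c0+x/1e3*X-.04*Y,.066],np.r_[X,0])[0].round(2))
E
```

```text
21 [347.2 270.3] ang34 171.8 0.1162 ang17 172.47 0.1157
46 [345.6 281.3] ang34 171.71 0.1475 ang17 172.23 0.1475
top 0.97 526 367.77376425855516 232.3022813688213
-6 [367.67 232.83]
0 [367.93 230.7 ]
6 [368.2  228.57]
scene 0.89 369 365.8130081300813 235.09214092140923
scene 0.21 78 258.5897435897436 264.61538461538464
-6 [367.69 237.93]
0 [366.5  236.78]
6 [365.31 235.63]
```

move_arm(jaw=[0.3,0.3,0.3,0.3,0.3,0.3,0.5,0.7,0.8,0.8], delta_pos=[[0.001,-0.001,-0.02],[0,0,-0.02],[0,0,-0.02],[0,0,-0.018],[0,0,-0.016],[0,0,0],[0,0,0],[0,0,0],[0,0,0],[0,0,0]], yaw=[0,0,0,0,0,0,0,0,0,0], force=30)

```text
time: 24.93
ee_pos: [0.5852, 0.2326, 0.2465]
tcp_rot: [-175.8, 0.2, -104.1]
wrist_force: [-4.2, -0.9, 6.7]
opening: 0.0252
grasp_force: 29.5
```

move_arm(jaw=[0.8,0.8], delta_pos=[[0,0,0],[0,0,0]], yaw=[0,0])

```text
time: 25.1
ee_pos: [0.5851, 0.2326, 0.2465]
tcp_rot: [-175.8, 0.1, -104.1]
wrist_force: [-4.4, -0.7, 7.1]
opening: 0.0251
grasp_force: 29.6
```

move_arm(jaw=[0.8,0.8,0.8,0.8,0.8,0.8,0.8,0.8,0.8,0.8], delta_pos=[[-0.0005,0,0.002],[-0.0014,-0.0056,0.008],[-0.0014,-0.0056,0.008],[-0.0014,-0.0056,0.008],[-0.0014,-0.0056,0.008],[-0.0014,-0.0056,0.008],[-0.0014,-0.0056,0.008],[0,0,0.02],[0,0,0.02],[0,0,0.01]], yaw=[0,0,0,0,0,0,0,0,0,0])

```text
time: 25.93
ee_pos: [0.5763, 0.1984, 0.3478]
tcp_rot: [-175.7, 0.2, -104.1]
wrist_force: [0.9, -0.1, -1.3]
opening: 0.0255
grasp_force: 29.7
```

move_arm(jaw=[0.8,0.8,0.8,0.8,0.8,0.8,0.8,0.8,0.8,0.8], delta_pos=[[-0.015,-0.013,0],[-0.015,-0.013,0],[-0.015,-0.013,0],[-0.015,-0.013,0],[-0.015,-0.013,0],[-0.015,-0.013,0],[-0.015,-0.013,0],[-0.015,-0.013,0],[-0.015,-0.013,0],[-0.015,-0.013,0]], yaw=[-0.12,-0.12,-0.12,-0.12,-0.12,-0.12,-0.12,-0.12,-0.12,-0.12])

```text
time: 26.77
ee_pos: [0.4254, 0.0683, 0.3448]
tcp_rot: [-175.9, 0.1, -173.1]
wrist_force: [0.8, 0.1, -1.8]
opening: 0.025
grasp_force: 29.7
```

move_arm(jaw=[0.8,0.8,0.8,0.8,0.8,0.8,0.8], delta_pos=[[0,0,-0.01],[0,0,-0.01],[0,0,-0.02],[0,0,-0.02],[0,0,-0.02],[0,0,0],[0,0,0]], yaw=[-0.12,-0.12,-0.02,0,0,0,0])

```text
time: 27.35
ee_pos: [0.4259, 0.0688, 0.2645]
tcp_rot: [-175.9, -0.0, 172.3]
wrist_force: [-0.3, 0.4, -0.9]
opening: 0.0254
grasp_force: 29.8
```

move_arm(jaw=[0.8,0.8,0.8,0.8,0.8,0.8,0.8,0.8,0.8], delta_pos=[[0,0,-0.013],[0,0,-0.013],[0,0,-0.013],[0,0,-0.009],[0,0,-0.005],[0,0,-0.004],[0,0,-0.004],[0,0,-0.004],[0,0,0]], yaw=[0,0,0,0,0,0,0,0,0], force=25)

```text
time: 28.1
ee_pos: [0.4274, 0.0691, 0.2015]
tcp_rot: [-175.9, 0.3, 172.3]
wrist_force: [2.8, 0.9, 3.6]
opening: 0.0252
grasp_force: 28.6
```

move_arm(jaw=[0.8,0.8,0.8,0.8,0.8,0.8,0.8], delta_pos=[[0,0,-0.004],[0,0,-0.004],[0,0,-0.004],[0,0,-0.004],[0,0,-0.003],[0,0,0],[0,0,0]], yaw=[0,0,0,0,0,0,0])

```text
time: 28.68
ee_pos: [0.4262, 0.069, 0.1807]
tcp_rot: [-175.9, 0.1, 172.3]
wrist_force: [2.7, -0.1, 1.7]
opening: 0.0251
grasp_force: 27.8
```

Run:
```python
from fit import *
camera("scene")
for n in("handle_green_foot",): print([(r["xy"],round(r["confidence"],2)) for r in pinpoint("scene",n)])
r=outline_of("scene","handle_green")
for q in r[:2]:
    ys,xs=np.nonzero(q["mask"]); i=np.argsort(xs+ys)[-12:]; print(q["confidence"],len(xs),xs[i].mean(),ys[i].mean())
o=bot.get_obs(); print(o["ee_pos"])
g=o["ee_pos"]+[-.0015,-.011,-.1606]; d=np.array([-.9907,.1357,0])
for t in (-8,0,8):
  for L in(.070,.075,.080): print(t,L,proj("scene",g+L*(d*np.cos(np.radians(t))+[0,0,np.sin(np.radians(t))])).round(1))
```

```text
[([338.6, 333.2], 0.76)]
0.73 319 339.5 332.0833333333333
[0.42616001 0.06899277 0.18074738]
-8 0.07 [337.9 332.6]
-8 0.075 [339.  334.1]
-8 0.08 [340.  335.6]
0 0.07 [338.2 330.1]
0 0.075 [339.3 331.5]
0 0.08 [340.3 332.8]
8 0.07 [338.1 327.3]
8 0.075 [339.2 328.4]
8 0.08 [340.3 329.6]
```

move_arm(jaw=[0.8,0.8,0.8,0.8,0.8], delta_pos=[[0,0,0.02],[0,0,0.03],[0,0,0.03],[0,0,0.03],[0,0,0.01]], yaw=[0,0,0,0,0])

```text
time: 29.25
ee_pos: [0.4263, 0.069, 0.3042]
tcp_rot: [-175.9, 0.2, 172.3]
wrist_force: [0.3, -0.4, -1.4]
opening: 0.025
grasp_force: 27.6
```

move_arm(jaw=[0.8,0.8,0.8,0.8,0.8,0.8,0.8,0.8,0.8,0.8], delta_pos=[[0.017,-0.0197,0],[0.017,-0.0197,0],[0.017,-0.0197,0],[0.017,-0.0197,0],[0.017,-0.0197,0],[0.017,-0.0197,0],[0.017,-0.0197,0],[0.017,-0.0197,0],[0.0174,-0.0201,0],[0,0,0]], yaw=[0,0,0,0,0,0,0,0,0,0])

```text
time: 30.08
ee_pos: [0.5813, -0.1115, 0.2983]
tcp_rot: [-175.8, -0.0, 172.2]
wrist_force: [-0.3, -0.7, -1.8]
opening: 0.0247
grasp_force: 27.5
```

move_arm(jaw=[0.8,0.8,0.8,0.8,0.8,0.8,0.8], delta_pos=[[0,0,0],[0,0,-0.015],[0,0,-0.015],[0,0,-0.015],[0,0,-0.009],[0,0,0],[0,0,0]], yaw=[0,0,0,0,0,0,0])

```text
time: 30.67
ee_pos: [0.5792, -0.1083, 0.2464]
tcp_rot: [-175.9, 0.0, 172.3]
wrist_force: [0.0, 0.1, -1.3]
opening: 0.0248
grasp_force: 27.5
```

move_arm(jaw=[0.8,0.8,0.8,0.8,0.8], delta_pos=[[0,0,-0.005],[0,0,-0.005],[0,0,-0.003],[0,0,0],[0,0,0]], yaw=[0,0,0,0,0])

```text
time: 31.08
ee_pos: [0.5797, -0.1086, 0.234]
tcp_rot: [-175.9, 0.1, 172.3]
wrist_force: [0.7, 3.0, 0.1]
opening: 0.025
grasp_force: 27.7
```

move_arm(jaw=[0.8,0.8,0.8,0.8], delta_pos=[[0,0,-0.002],[0,0,-0.002],[0,0,0],[0,0,0]], yaw=[0,0,0,0])

```text
time: 31.42
ee_pos: [0.58, -0.1088, 0.2301]
tcp_rot: [-175.9, 0.2, 172.3]
wrist_force: [4.4, 1.9, 3.0]
opening: 0.0253
grasp_force: 27.9
```

move_arm(jaw=[0.8,0.8,0.8,0.7,0.6,0.55,0.55,0.55], delta_pos=[[0,0.0004,-0.002],[0,0,0],[0,0,0],[0,0,0],[0,0,0],[0,0,0],[0,0,-0.003],[0,0,0]], yaw=[0,0,0,0,0,0,0,0], force=20)

```text
time: 32.08
ee_pos: [0.5794, -0.1083, 0.2239]
tcp_rot: [-175.9, 0.0, 172.3]
wrist_force: [0.4, -0.0, -0.2]
opening: 0.0384
grasp_force: 0.0
```

move_arm(jaw=[0.7,0.8,0.8,0.8,0.8], delta_pos=[[0,0,0],[0,0,0],[0,0,0],[0,0,0],[0,0,0]], yaw=[0,0,0,0,0])

```text
time: 32.5
ee_pos: [0.5795, -0.1087, 0.2246]
tcp_rot: [-175.8, 0.1, 172.3]
wrist_force: [-2.7, -4.6, -1.0]
opening: 0.0252
grasp_force: 21.0
```

move_arm(jaw=[0.8,0.8,0.8,0.8,0.8,0.8], delta_pos=[[-0.002,0.0003,0],[-0.002,0.0003,0],[-0.002,0.0003,0],[-0.002,0.0003,0],[0,0,0],[0,0,0]], yaw=[0,0,0,0,0,0])

```text
time: 33.0
ee_pos: [0.5716, -0.1071, 0.2251]
tcp_rot: [-175.9, 0.1, 172.3]
wrist_force: [0.0, -3.8, 4.0]
opening: 0.0253
grasp_force: 21.3
```

move_arm(jaw=[0.8,0.8,0.8,0.8], delta_pos=[[-0.0015,-0.0003,0],[-0.001,0.0001,0],[0,0,0],[0,0,0]], yaw=[0,0,0,0])

```text
time: 33.33
ee_pos: [0.5691, -0.1073, 0.2247]
tcp_rot: [-175.9, 0.1, 172.3]
wrist_force: [0.9, -2.3, 2.5]
opening: 0.0252
grasp_force: 21.2
```

move_arm(jaw=[0.8,0.8,0.8,0.8], delta_pos=[[-0.001,0.0001,0],[-0.0005,0.0001,0],[0,0,0],[0,0,0]], yaw=[0,0,0,0])

```text
time: 33.67
ee_pos: [0.5676, -0.1071, 0.2247]
tcp_rot: [-175.9, 0.1, 172.3]
wrist_force: [2.2, -3.6, 1.6]
opening: 0.0253
grasp_force: 21.1
```

move_arm(jaw=[0.8,0.8,0.8,0.8], delta_pos=[[-0.001,0.0001,0],[-0.0005,0.0001,0],[0,0,0],[0,0,0]], yaw=[0,0,0,0])

```text
time: 34.0
ee_pos: [0.5661, -0.1069, 0.2247]
tcp_rot: [-175.9, 0.1, 172.3]
wrist_force: [1.7, -2.8, 1.2]
opening: 0.0253
grasp_force: 21.1
```

move_arm(jaw=[0.8,0.8,0.8], delta_pos=[[-0.0012,0.0001,0],[0,0,0],[0,0,0]], yaw=[0,0,0])

```text
time: 34.25
ee_pos: [0.565, -0.1068, 0.2247]
tcp_rot: [-175.9, 0.1, 172.3]
wrist_force: [3.7, -2.6, 0.8]
opening: 0.0253
grasp_force: 21.0
```

move_arm(jaw=[0.8,0.8,0.8], delta_pos=[[-0.0012,0.0001,0],[0,0,0],[0,0,0]], yaw=[0,0,0])

```text
time: 34.5
ee_pos: [0.5643, -0.1066, 0.2248]
tcp_rot: [-175.9, 0.2, 172.3]
wrist_force: [7.1, -2.8, -0.4]
opening: 0.025
grasp_force: 20.8
```

Force is rising (1.7→3.7→7.1 N); one small confirming step.

move_arm(jaw=[0.8,0.8,0.8], delta_pos=[[-0.0006,0.0001,0],[0,0,0],[0,0,0]], yaw=[0,0,0])

```text
time: 34.75
ee_pos: [0.564, -0.1065, 0.2249]
tcp_rot: [-175.9, 0.2, 172.3]
wrist_force: [9.0, -2.6, -1.8]
opening: 0.0253
grasp_force: 20.8
```

move_arm(jaw=[0.7,0.5,0.4,0.4,0.4,0.4,0.4,0.4,0.4,0.4], delta_pos=[[0,0,0],[0,0,0],[0,0,0],[0,0,0.015],[0,0,0.025],[0,0,0.035],[0,0,0.035],[-0.01,0.03,0.01],[-0.01,0.03,0],[-0.01,0.03,0]], yaw=[0,0,0,0,0,0,0,0,0,0])

```text
time: 35.58
ee_pos: [0.5325, -0.0159, 0.3455]
tcp_rot: [-175.9, 0.1, 172.2]
wrist_force: [0.0, 0.6, -0.3]
opening: 0.0512
grasp_force: 0.0
```

move_arm(jaw=[0.4,0.4,0.4,0.4,0.4,0.4], delta_pos=[[-0.01,0.035,0],[-0.01,0.035,0],[-0.01,0.035,0],[-0.01,0.035,0],[0,0,0],[0,0,0]], yaw=[0,0,0,0,0,0])

```text
time: 36.08
ee_pos: [0.4923, 0.125, 0.3445]
tcp_rot: [-175.9, 0.0, 172.5]
wrist_force: [-0.3, -0.9, -0.4]
opening: 0.0511
grasp_force: 0.0
```

```bash
python3 mk.py
python3 - <<'E'
from fit import *
t=camera("top"); s=camera("scene")
c0=np.array([.55294,-.15507]);X=np.array([.9907,-.1357]);Y=np.array([.1357,.9907])
for n,y in(("handle_green",.04),("handle_blue",-.04)):
  for c in("top","scene"):
    for r in outline_of(c,n)[:1]:
        ys,xs=np.nonzero(r["mask"]); print(n,c,round(r["confidence"],2),len(xs),xs.mean().round(2),ys.mean().round(2))
    for x in(-6,6): print(x,sil(c,np.r_[c0+x/1e3*X+y*Y,.066],np.r_[X,0])[0].round(2))
a=cv2.resize(t[180:300,295:415],(400,400),interpolation=cv2.INTER_CUBIC);b=cv2.resize(s[205:300,300:405],(400,400),interpolation=cv2.INTER_CUBIC)
cv2.imwrite("pics/end.png",np.hstack([a,b])[:,:,::-1])
E
```

```text
21 [347.2 270.3] ang34 171.8 0.1162 ang17 172.47 0.1157
45 [345.7 281.4] ang34 171.76 0.1477 ang17 172.28 0.1477
handle_green top 0.84 502 339.53 225.82
-6 [339.13 229.  ]
6 [339.68 224.74]
handle_green scene 0.6 318 340.63 243.01
-6 [344.04 247.03]
6 [341.74 244.64]
handle_blue top 0.71 498 367.72 231.18
-6 [367.67 232.83]
6 [368.2  228.57]
handle_blue scene 0.77 334 365.5 234.92
-6 [367.69 237.93]
6 [365.31 235.63]
```

View pics/end.png

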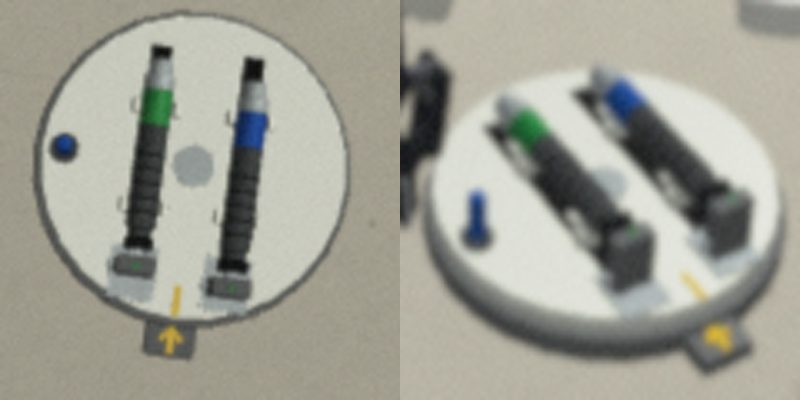

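Run:
```python
from fit import *
c0=np.array([.55294,-.15507])
def prof(im,ang,y,z=.07):
    a=np.radians(ang);X=np.array([np.cos(a),np.sin(a)]);Y=np.array([-X[1],X[0]])
    pts=np.array([proj("top",np.r_[c0+x/1e3*X+(y+dy)/1e3*Y,z]) for dy in(-4,0,4) for x in range(-112,-44,3)],np.float32).reshape(3,-1,2)
    return cv2.remap(cv2.cvtColor(im,cv2.COLOR_RGB2GRAY),pts[...,0],pts[...,1],cv2.INTER_LINEAR).mean(0).round().astype(int)
i0=cv2.imread("pics/top0.png")[:,:,::-1].copy()
ims=[camera("top") for _ in range(3)]; im=np.mean(ims,0).astype(np.uint8)
print(list(range(-112,-44,3)))
for y in(40,-40): print(y,"before",prof(i0,57.9,y).tolist()); print(y,"after ",prof(im,-7.8,y).tolist())
for _ in range(2): print([(np.argwhere(r["mask"]).mean(0).round(2),r["mask"].sum()) for r in outline_of("top","handle_blue")[:1]])
```

```text
[-112, -109, -106, -103, -100, -97, -94, -91, -88, -85, -82, -79, -76, -73, -70, -67, -64, -61, -58, -55, -52, -49, -46]
40 before [163, 160, 161, 151, 116, 93, 91, 90, 84, 88, 131, 152, 152, 134, 63, 24, 23, 35, 49, 43, 45, 54, 103]
40 after  [155, 155, 155, 142, 96, 76, 84, 86, 85, 94, 129, 121, 59, 24, 21, 37, 50, 46, 51, 56, 57, 52, 41]
-40 before [153, 121, 97, 91, 90, 83, 82, 127, 148, 149, 135, 75, 26, 24, 44, 69, 73, 72, 73, 68, 65, 87, 126]
-40 after  [151, 115, 79, 81, 84, 85, 87, 112, 119, 62, 24, 21, 31, 49, 46, 48, 55, 55, 54, 41, 49, 54, 51]
[]
[]
```

```bash
python3 -c "
from workcell import bot
print(bot.job_done())"
```

```text
the job is handed in; nothing more can be done
None
```

I turned the turntable to its mark (yellow line and arrow within about 0.5°), laid both handles flat with the brass foot towards the shoe, and pushed each one to about 9 N. The push rose sharply at the end, which I took as the hard stop. The top camera showed each shoe about 6.5 mm further in than at the start, against the 8 mm of full travel, so the force, not the picture, is my evidence that both are fully home. I handed the job in at about 36 s.

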